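# Clip the sprung dust cap into the load-lock's sloping port

## Task

Close the open slot port of the load-lock with its blue dust cap. Pinch the cap's two yellow sprung tabs together and lift it off the spare flange by them, turn it end for end without knocking the two white ceramic feedthroughs beside it, and fit it into the slot with its red end uphill, next to the red stop bar. Keep the tabs pinched until the plate lies flat on the port face, then let go so that both tabs spring out under the rim; leave the other things on the bench where they are.

Things in the scene. Friction and masses are not known exactly. Their poses are not given: they have to be found in the camera images.
- cap: Loose blue dust cap, about 140 g, balanced at the tabs. Origin: underside of the plate, midway between the tabs. z = out of the upper side, x = along the plate to the red end, y = across. Plate 130 x 76 x 6 mm, from x = -75 (plain end) to +55 (red end). Under it two plugs, x = 32 to 50 and -32 to -50, 54 mm wide, 24 mm deep; at the start it stands on them, origin 24 mm above the flange's top.
- red_end (a point): Point on the upper face of the cap, in the middle of its red end strip (20 mm long): x = +45 mm, y = 0, z = +6 mm in the cap's frame.
- tab_left_grip (a point): Centre of the outer face of the +y tab's yellow grip paddle; free, it is at x 0, y +29, z 24.5 mm in the cap's frame, pinched y +20. The paddle is 24 mm wide along x, 6 mm thick, from z = 7 to 41 mm. Pinch both paddles towards each other along y. Each spring pushes out with 3 N free, 6.3 N fully pinched, then a firm stop; a 15 to 25 N grip holds the cap firmly.
- tab_right_grip (a point): The same on the -y tab (y -29 free, -20 pinched). Below the plate each tab has a leg with a square barb, 20 mm wide along x, 10 to 22 mm below the plate's underside, outer face 36 mm from the cap's centre line when free, 27 mm fully pinched. The barbs pass the 60 mm wide slot only while pinched.
- tab_left (a joint): Inward travel in m of the cap's tab on its +y side: 0 = free (sprung out), 0.009 = fully pinched.
- tab_right (a joint): Inward travel in m of the cap's tab on its -y side: 0 = free (sprung out), 0.009 = fully pinched.
- rim: Fixed sloping steel port face, 180 x 130 mm. Origin: centre of the slot, in the plane of the face, 135 mm above the bench. z = out of the face, 32 degrees from vertical, leaning to the robot's side; x = uphill along the slot, away from the robot; y = across. Slot 110 mm (x) by 60 mm (y), lip 8 mm thick, cavity behind it 96 mm wide, 50 mm deep from the face.
- stop_bar (a point): Middle of the top of the red stop bar across the uphill end of the port face, 80 mm wide, 12 mm high, x = 63 to 77 mm in the rim's frame; the load-lock's highest point, 186 mm above the bench. It bars the cap the wrong way round. With the cap seated, the cap's frame coincides with the rim's frame within the slot's play (5 mm along x, 3 mm along y), its barbs sprung out under the lip.
- flange: Fixed aluminium disc, 250 mm across, 10 mm thick, lying on the bench; origin at the centre of its underside, z up. The cap stands on it near its centre, its red end roughly towards -x of this disc (robot's side). It may be left or right of the robot, with the load-lock on the other side.
- post_a: White ceramic feedthrough with copper tip, fixed upright on the flange, 18 mm thick (24 mm foot), 65 mm tall, top 75 mm above the bench; origin at its foot's centre, 84 mm from the flange's centre along the flange's +y. Fragile: not to be knocked.
- post_b: The same, 84 mm from the flange's centre along the flange's -y.
- fitting: Bystander: steel fitting, 52 mm across, 55 mm tall, loose; origin under its centre.
- sample_box: Bystander: clear open box, 70 x 70 x 30 mm, loose; origin under its centre.
- centring_ring: Bystander: brass ring, 80 mm across, 12 mm tall, loose; origin under its centre.
- wrench: Bystander: wrench, 160 mm long, lying loose; origin under its middle.
- jar: Bystander: jar, 60 mm across, 80 mm tall, loose; origin under its centre.
- tub: Bystander: clear open tub, 150 x 110 x 55 mm, loose; origin under its centre.
- driver: Bystander: screwdriver, 170 mm long, lying loose; origin under its middle.
Not all that is in view belongs to the job. Of the things like the cap, leave any that is turquoise; of the rest the smaller one is meant.

How it is judged:
On the way, in this order (a step that is already met when the one before it is completed fails the run):
1. the cap is lifted by its pinched tabs, at least 35 mm off the flange (height (world z) of cap above 0.07 m and value of joint each of tab_left, tab_right above 0.005 m), for 0.1 s.
2. the cap is down in the slot, within 6 mm of the face, red end uphill, with both tabs still pinched (distance between cap and rim below 0.01 m and z of cap in the frame of rim below 0.006 m and x of red_end in the frame of rim above 0.03 m and value of joint each of tab_left, tab_right above 0.004 m), for 0.1 s.
At the end, for the whole second after the job is handed in: The cap lies in the slot, its origin within 9 mm of the slot's centre and no more than 2.5 mm above the face, flat to it within 0.05 rad, red end uphill beside the red bar, both tabs sprung out (joint values under 3.5 mm, barbs under the rim), at rest (distance between cap and rim below 0.009 m and z of cap in the frame of rim below 0.0025 m and angle between the z axis of cap and the z axis of rim, either way round below 0.05 rad and x of red_end in the frame of rim above 0.03 m and value of joint each of tab_left, tab_right below 0.0035 m and linear speed of cap below 0.02 m/s); the robot touches nothing.
It fails at once if a ceramic feedthrough is struck (over 3 N) (contact force between any of post_a, post_b and anything else above 3 N).
It fails at once if a bystander is moved by more than 30 mm (distance of any of fitting, sample_box, centring_ring, wrench, jar, tub, driver from where it was at the start of the episode above 0.03 m).
It also fails if it takes over 50 s, if anything falls off the work surface, if the arm or the gripper's body presses on something with over 40 N, if the wrist force passes 120 N, or if a joint passes its speed limit or range.

## Robot

A 6-joint arm with a two-finger parallel gripper is mounted at the origin on the work surface. World frame = base frame: x ahead of the robot, y to its left, z up, the work surface at z = 0. Lengths are in m, angles in rad, forces in N, time in s.
With the tool pointing down it reaches from about 0.35 to 0.975 m from the base axis. Payload 4.9 kg.
Tool frame: the origin (TCP) lies at the very end of the fingers, on their centre line; the grasp point (between the pads) lies 19 mm behind it; x points along the fingers, z is the direction in which the jaws open and shut, and the axes are right-handed (so a half turn about x gives the same grasp; the last joint's range is limited). The gripper opens to 85 mm and grips with 20 to 120 N. Pads are 22 mm wide; open, the fingers measure 114 mm over their backs; the gripper's body (76 mm by 85 mm) begins 54 mm behind the grasp point. The pads swing forward as they close: fully open they stand 13 mm farther back than shut.
Start: joints at [-1.269, 0.053, 1.613, -0, 1.476, -0.119], TCP at [0.255, -0.57, 0.231] pointing down, gripper open.
Joint ranges: [-3.01, 3.01], [-1.01, 2.22], [0.06, 2.58], [-1.02, 4.17], [0.09, 2.62], [-3.14, 3.14]. Speed limits (rad/s): [2.57, 2.57, 3.14, 3.14, 3.14, 3.14].

## Interface

Orientations are given as [roll, pitch, yaw] about the fixed x, y, z axes, in that order (R = Rz(yaw) Ry(pitch) Rx(roll)).
In Python, from cell import r gives the robot as it stands.
- The arm moves only by the shell command python3 -m creep 'ROWS' [OPENING] [FORCE]. ROWS is JSON, a list that holds one entry, the list of rows, each a list of 4 numbers: the shift along the tool's x, y, z in units of 30 mm (1.0 is 30 mm), then the turn about the tool's x in units of 6 degrees (1.0 is 6 degrees). In form: [[[tx, ty, tz, yaw], ...]]. A call has 1 to 12 rows; each row is the pose to reach, as a shift and turn from the pose commanded when the call began, along the tool's axes at that moment; what a row does not reach only later rows make up. A row lasts 1/10 s, in which the tool goes at most 50 mm and 8.59 degrees, less where a joint would pass 70% of its speed; a pose out of reach is approached as far as the arm can. A call with a gripper value outside its range is refused whole. OPENING is the opening, from -1 (shut) to 1 (fully open), so that 0 is half open, set as the call begins (- or left out, the last holds). The fingers move at their own pace and stop on an object; FORCE is the grip in N (left out, the last holds). Time passes only in rows, so rows that repeat a pose let the fingers close. It gives the time, the measured TCP pose, the force and the opening at its end, in the units of the state.
- r.get_state(): the state, without advancing time (a new reading comes with each control period).
- r.camera(name): name is "scene" or "top" or "wrist"; returns the picture (400x640x3 uint8, red, green, blue); there is no depth.
- r.calibration(name): a dict with "mtx" (3x3 intrinsics, pixels), "rvec" (rotation vector, rad) and "tvec" (3), from world to camera coordinates, as OpenCV has them; the wrist camera has in their place "T_tool_cam" (4x4, takes a point from camera to tool coordinates, whose origin is the TCP and whose axes are the tool frame's). Camera axes: x right, y down, z forward; pixel columns grow to the right and rows downward; lengths in m; the calibration is good to about 2 mm. A picture is of the moment at which its call begins: read the wrist's pose just before it. calibration takes no time and is no camera call.
- r.finish_job(): hands the job in, once; it reports no verdict.
Trained networks look in the newest picture that a camera, given by its name, has taken for a name from the list of things; names that differ only in an ending like _2 or _b are one class to them, and where a whole thing is asked for, a point or a joint stands for the part that bears it (a point fixed in the world has none). Each returns a list of dicts, best first, with "conf" (0 to 1); they miss things now and then, are a little off and sometimes report something else, mostly with a low value. They report only what shows in the picture. A call takes as long as a camera call. They do not tell look-alikes from the thing itself.
- r.masks_of(query, camera): "pixels" (400x640 bool, what is visible of it) and "bbox" ([left, top, width, height] in pixels, round what is visible of it).
The state is a dict: "time_s": time; "q": joint angles; "dq": joint speeds; "tau": joint torques, N m; "eef_pos": TCP position; "tcp_rot": TCP orientation; "wrist_force": force on the tool from outside, world axes, zero at the start; "ft_torque": the same for the moment, N m; "opening": opening from 0.0 (shut) to 1.0 (fully open).
Only numpy, scipy, OpenCV 4.12 (cv2) and the standard library are available. Lean on these libraries where they do the work, as an engineer would, in place of code of your own. Each camera call takes 0.05 s, during which the arm holds its last target.

## Working session

There is one attempt and no reset: what is moved stays moved. The work goes in short steps, Python scripts to look and compute and a shell command to move; the robot and the scene stay as the last step left them, time stands still between calls to the robot, and variables do not carry over. Pictures are saved under pics/ and viewed, and the job is handed in when it is done.

```bash
ls; mkdir -p pics
python3 - <<'E'
from cell import r
import cv2,numpy as np
print(r.get_state())
for n in ("scene","top","wrist"):
    im=r.camera(n); cv2.imwrite(f"pics/{n}0.png",im[:,:,::-1]); print(n,r.calibration(n))
E
```

```text
pics
{'time_s': 0.0, 'q': array([-1.26897893e+00,  5.34069064e-02,  1.61430700e+00, -7.94730695e-08,
        1.47600788e+00, -1.18997204e-01]), 'dq': array([ 0.0003944 ,  0.00072794,  0.00027999, -0.00063563,  0.00082318,
        0.00055432]), 'tau': array([-1.21066070e-03, -3.93677008e+01, -3.70180106e+01, -3.06695802e-04,
        6.81858743e-03,  3.47613394e-06]), 'eef_pos': array([ 0.25512805, -0.56986493,  0.23002423]), 'tcp_rot': array([3.0226326 , 1.56866719, 1.87265088]), 'wrist_force': array([0.28464381, 0.32382426, 0.39694321]), 'ft_torque': array([-0.03184083, -0.01214456,  0.04674925]), 'opening': 1.0017023498640845}
scene {'mtx': array([[398.50667181,   0.        , 323.97248725],
       [  0.        , 398.50667181, 203.58760773],
       [  0.        ,   0.        ,   1.        ]]), 'rvec': array([ 2.11370848,  1.50877578, -0.49539418]), 'tvec': array([-0.13952684, -0.28135116,  1.468452  ])}
top {'mtx': array([[394.80286016,   0.        , 322.88184919],
       [  0.        , 394.80286016, 193.48666925],
       [  0.        ,   0.        ,   1.        ]]), 'rvec': array([ 2.20474464, -2.17496255,  0.10751569]), 'tvec': array([-0.04809269,  0.45905152,  1.34326007])}
wrist {'mtx': array([[346.390603  ,   0.        , 322.04939418],
       [  0.        , 346.390603  , 201.95445813],
       [  0.        ,   0.        ,   1.        ]]), 'T_tool_cam': array([[ 1.07199047e-03, -2.74092889e-01,  9.61702625e-01,
        -1.42739933e-01],
       [-1.42212183e-04, -9.61703210e-01, -2.74092897e-01,
         6.92454765e-02],
       [ 9.99999415e-01,  1.57059142e-04, -1.06991602e-03,
        -8.13518827e-04],
       [ 0.00000000e+00,  0.00000000e+00,  0.00000000e+00,
         1.00000000e+00]])}
```

View pics/scene0.png

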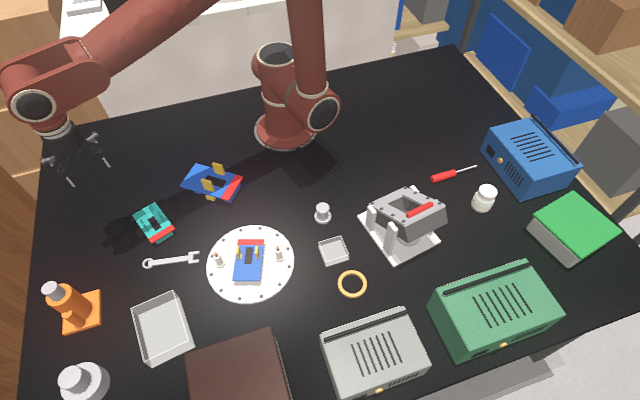

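View pics/top0.png

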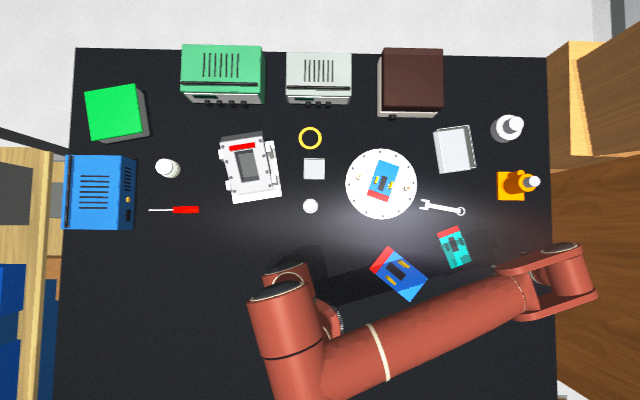

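View pics/wrist0.png

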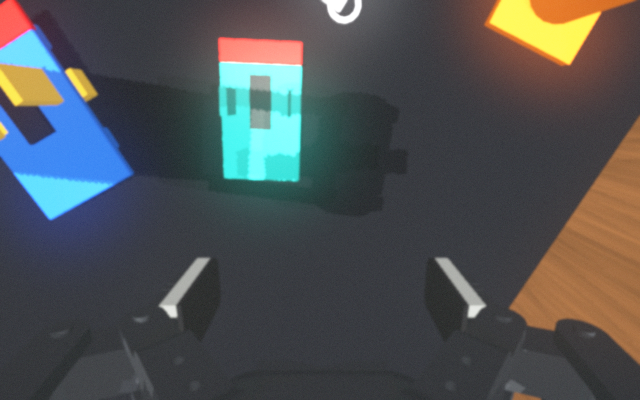

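Candidates for the cap: the blue one on the flange (top 383,180 / scene 249,262), the larger blue one on the bench (top 398,273 / scene 212,182), and the turquoise one (top 455,247 / scene 153,223). The turquoise is ruled out. Of the two blue ones, the smaller stands on the flange, so I take that one. Next I check it in a close crop and measure.

```bash
cat > h.py <<'E'
from cell import r
import cv2,numpy as np
from scipy.spatial.transform import Rotation as Ro
def cam(n):
    """K,R,t world->cam"""
    c=r.calibration(n)
    if 'rvec' in c: return c['mtx'],cv2.Rodrigues(c['rvec'])[0],c['tvec'].ravel()
    s=r.get_state(); T=np.eye(4); T[:3,:3]=Ro.from_euler('xyz',s['tcp_rot']).as_matrix(); T[:3,3]=s['eef_pos']
    W=np.linalg.inv(T@c['T_tool_cam']); return c['mtx'],W[:3,:3],W[:3,3]
def proj(C,P):
    K,R,t=C; q=(R@np.atleast_2d(P).T).T+t; q=(K@q.T).T; return q[:,:2]/q[:,2:]
def back(C,uv,z):
    K,R,t=C; uv=np.atleast_2d(uv).astype(float); d=(R.T@np.linalg.inv(K)@np.c_[uv,np.ones(len(uv))].T).T; o=-R.T@t
    return o+d*((z-o[2])/d[:,2])[:,None]
def save(n,im,box=None,k=1):
    if box: x,y,w,h=box; im=im[y:y+h,x:x+w]
    im=cv2.resize(im,None,fx=k,fy=k,interpolation=cv2.INTER_CUBIC); cv2.imwrite(f"pics/{n}.png",im[:,:,::-1])
E
python3 - <<'E'
from h import *
C=cam('top'); im=r.camera('top'); save('topcrop',im,(200,110,240,120),3.3)
Z={'cap':.04,'flange':.01,'post_a':.075,'rim':.135,'fitting':.03,'stop_bar':.186,'sample_box':.015,'jar':.08,'wrench':.01}
for q in Z:
    for m in r.masks_of(q,'top'):
        ys,xs=np.nonzero(m['pixels']); u=(xs.mean(),ys.mean()); print(q,round(m['conf'],2),m['bbox'],np.round(u,1),np.round(back(C,u,Z[q]),3))
E
```

```text
cap 0.77 [437.4, 225.5, 31.3, 44.2] [453.4 246.9] [[ 0.283 -0.485  0.04 ]]
cap 0.64 [363.4, 158.8, 37.6, 46.6] [382.  180.3] [[ 0.506 -0.243  0.04 ]]
cap 0.62 [368.5, 247.4, 54.9, 54.0] [397.8 273. ] [[ 0.194 -0.296  0.04 ]]
flange 0.71 [343.9, 147.6, 73.0, 72.5] [379.7 184.5] [[ 0.495 -0.24   0.01 ]]
flange 0.27 [220.6, 131.5, 52.8, 65.6] [246.3 161.8] [[0.567 0.226 0.01 ]]
post_a 0.74 [222.5, 130.5, 51.5, 63.5] [246.1 161.5] [[0.558 0.215 0.075]]
post_a 0.46 [355.8, 173.3, 5.1, 7.4] [357.3 177.3] [[ 0.511 -0.154  0.075]]
rim 0.6 [221.7, 128.9, 53.7, 69.4] [246.1 162.2] [[0.546 0.204 0.135]]
fitting 0.5 [303.5, 197.8, 16.0, 11.8] [309.6 205.8] [[0.416 0.003 0.03 ]]
fitting 0.32 [220.3, 132.6, 53.3, 62.4] [246.1 162.1] [[0.563 0.223 0.03 ]]
stop_bar 0.75 [221.6, 132.4, 49.7, 58.6] [246.1 161.9] [[0.539 0.195 0.186]]
stop_bar 0.72 [152.4, 208.5, 45.7, 9.0] [180.4 209.2] [[0.393 0.387 0.186]]
sample_box 0.7 [303.6, 159.0, 19.2, 24.6] [313.5 168.3] [[ 0.547 -0.008  0.015]]
sample_box 0.52 [295.8, 125.6, 23.7, 25.0] [305.8 138.5] [[0.652 0.02  0.015]]
wrench 0.62 [418.5, 198.4, 47.4, 16.6] [440.5 207.4] [[ 0.418 -0.452  0.01 ]]
```

View pics/topcrop.png

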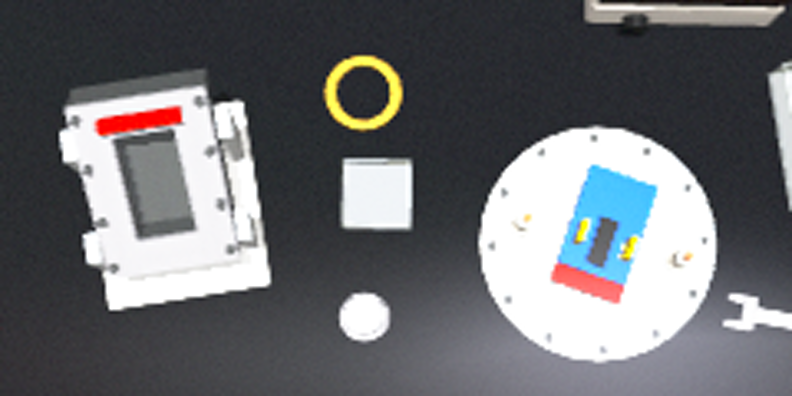

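The crop shows the small blue cap (crop 603,235) on the white flange with its red end toward the robot and posts at crop 523,221 and 683,258. The choice holds. Next I work out how to get above it.

```bash
cat >> h.py <<'E'
def tool():
    s=r.get_state(); return np.array(s['eef_pos']),Ro.from_euler('xyz',s['tcp_rot']).as_matrix()
def units(P):
    p,R=tool(); return np.round(R.T@(np.array(P)-p)/.03,2)
E
python3 - <<'E'
from h import *
p,R=tool(); print(p,np.round(R,3))
C=cam('top')
for n,uv,z in (('red',(370+7,0),0),):pass
f=lambda u,v,z:np.round(back(C,(200+u/3.3,110+v/3.3),z)[0],3)
print('posts',f(523,221,.075),f(683,258,.075)); 
print('capcorners',[f(*a,.04) for a in((595,164),(657,185),(620,303),(553,282))])
print('slot',[f(*a) for a in((117,138,.164),(178,131,.164),(197,230,.106),(138,238,.106))])
print('bar',f(97,126,.186),f(183,114,.186))
print(units([.5,-.24,.23]))
E
```

```text
[ 0.25531153 -0.57045417  0.23134095] [[ 0.     0.913  0.408]
 [-0.     0.408 -0.913]
 [-1.     0.     0.   ]]
posts [ 0.512 -0.158  0.075] [ 0.477 -0.32   0.075]
capcorners [array([ 0.577, -0.237,  0.04 ]), array([ 0.556, -0.301,  0.04 ]), array([ 0.433, -0.263,  0.04 ]), array([ 0.453, -0.194,  0.04 ])]
slot [array([0.573, 0.233, 0.164]), array([0.581, 0.176, 0.164]), array([0.494, 0.164, 0.106]), array([0.486, 0.221, 0.106])]
bar [0.58  0.247 0.186] [0.593 0.168 0.186]
[ 0.04 11.94 -6.72]
```

```bash
python3 -m creep '[[[0,1,-0.6,0.6],[0,2.2,-1.2,1.2],[0,3.4,-1.9,2],[0,4.6,-2.6,3],[0,5.8,-3.3,4],[0,7,-4,5],[0,8.2,-4.7,6],[0,9.4,-5.4,7],[0,10.6,-6,7],[0,11.6,-6.6,7],[0,12,-6.8,7],[0,12,-6.8,7]]]' 1
python3 - <<'E'
from h import *
print(tool(),r.get_state()['q'],r.get_state()['time_s'])
C=cam('wrist'); save('w1',r.camera('wrist'))
for q in('cap','post_a','tab_left_grip','flange'):
    for m in r.masks_of(q,'wrist'): 
        ys,xs=np.nonzero(m['pixels']);print(q,round(m['conf'],2),m['bbox'],xs.mean(),ys.mean())
E
```

```text
time_s: 1.85
eef_pos: [0.5013, -0.2362, 0.2314]
tcp_rot: [0.232, 1.571, -1.648]
wrist_force: [-0.5, -0.3, 0.4]
opening: 0.999
(array([ 0.50125047, -0.23617623,  0.23137289]), array([[-1.93204240e-05,  9.52476844e-01, -3.04610999e-01],
       [-2.48383548e-04, -3.04610994e-01, -9.52476814e-01],
       [-9.99999969e-01,  5.72581047e-05,  2.42464792e-04]])) [-5.74523987e-01 -1.16623986e-01  1.77825708e+00 -2.19914277e-04
  1.47984080e+00  1.30582230e+00] 1.85
cap 0.86 [291.7, 95.9, 81.3, 133.2] 330.3007430582714 160.84464215877983
cap 0.8 [537.0, 223.0, 101.6, 107.2] 592.9266055045872 277.601592012952
cap 0.79 [384.6, 337.4, 146.0, 59.2] 416.0719830628087 359.2526464361327
post_a 0.82 [231.1, 165.5, 29.9, 30.3] 246.6810730253353 180.1043219076006
post_a 0.66 [401.9, 151.2, 29.4, 30.2] 414.6586402266289 165.22237960339945
post_a 0.35 [490.0, 0.0, 148.4, 67.9] 558.3021193446565 25.270404328874193
tab_left_grip 0.91 [348.5, 163.9, 17.3, 36.4] 357.6106442577031 180.50420168067228
tab_left_grip 0.78 [568.7, 286.3, 35.4, 33.3] 587.3145780051151 304.00511508951405
```

View pics/w1.png

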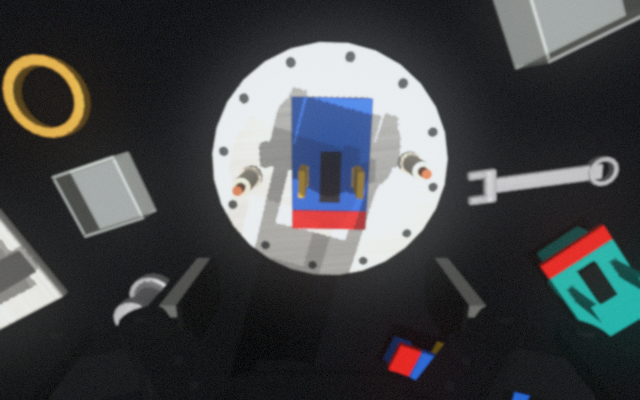

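```bash
cat > capfit.py <<'E'
from h import *
from scipy.optimize import least_squares
def capfit(im,C,region):
    x,y,w,h=region; s=im[y:y+h,x:x+w].astype(int); R,G,B=s[...,0],s[...,1],s[...,2]
    blue=(B>R+25)&(B>G+15); red=(R>G+50)&(R>B+50)
    m=(cv2.morphologyEx(((blue|red)*255).astype('uint8'),cv2.MORPH_CLOSE,np.ones((5,5))))
    cs,_=cv2.findContours(m,cv2.RETR_EXTERNAL,cv2.CHAIN_APPROX_NONE); c=max(cs,key=cv2.contourArea)
    hull=cv2.convexHull(c)[:,0]+[x,y]
    ap=cv2.approxPolyDP(hull.astype(np.int32)[:,None],4,True)[:,0]
    ry,rx=np.nonzero(red)
    return hull,ap,np.array([rx.mean()+x,ry.mean()+y])
E
python3 - <<'E'
from capfit import *
C=cam('wrist'); im=r.camera('wrist')
hull,ap,rc=capfit(im,C,(280,85,105,155))
print(ap,rc)
P=back(C,ap,.040); print(np.round(P,4))
rect=cv2.minAreaRect((back(C,hull,.040)[:,:2]*1000).astype(np.float32)); print(rect)
print('red',back(C,rc,.040))
v=im.copy(); 
for a in ap: cv2.circle(v,tuple(int(i) for i in a),2,(0,255,0),-1)
save('w1c',v,(200,30,260,250),3)
for u,z in(((425,174),.075),((238,188),.075)): print('post tip',back(C,u,z))
E
```

```text
[[288  96]
 [369  98]
 [361 228]
 [289 226]] [325.37164179 218.96119403]
[[ 0.581  -0.231   0.04  ]
 [ 0.5562 -0.3016  0.04  ]
 [ 0.4359 -0.2589  0.04  ]
 [ 0.4608 -0.1894  0.04  ]]
((508.43695068359375, -245.504150390625), (76.60858917236328, 130.615234375), 71.17237091064453)
red [[ 0.45651858 -0.22714102  0.04      ]]
post tip [[ 0.48054608 -0.32639566  0.075     ]]
post tip [[ 0.51948995 -0.16562578  0.075     ]]
```

View pics/w1c.png

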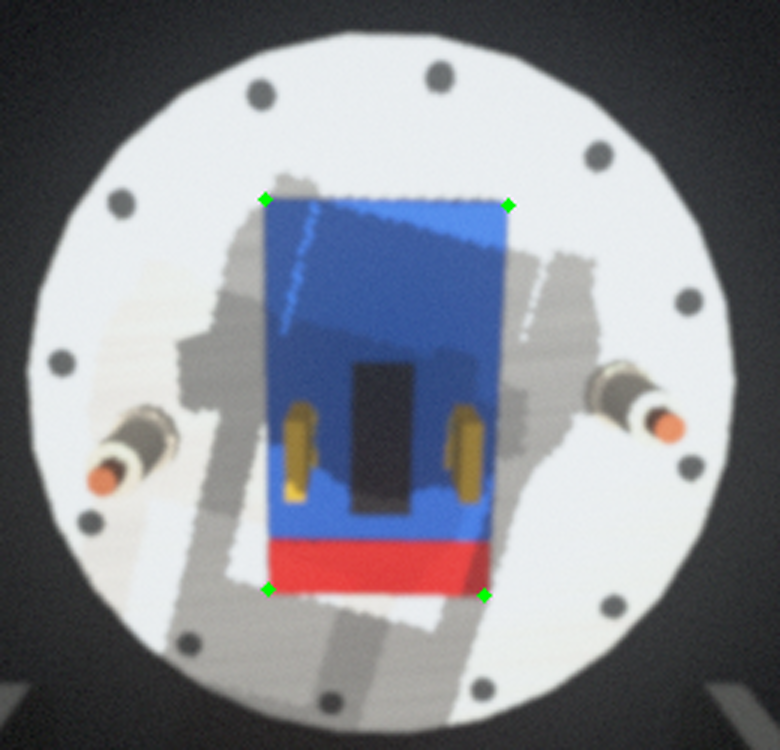

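Run:
```python
from h import *
print(tool()[0],units([.499,-.2423,.044]))
```

```text
[ 0.4999085  -0.23832192  0.23125376] [6.24 0.01 0.13]
```

```bash
python3 -m creep '[[[1.2,0,0.1,0.2],[2.4,0,0.1,0.2],[3.4,0,0.1,0.2],[4,0,0.1,0.2],[4,0,0.1,0.2],[4,0,0.1,0.2]]]'
python3 - <<'E'
from capfit import *
for i in range(3): print(tool()[0],units([.499,-.2423,.044]))
C=cam('wrist'); im=r.camera('wrist'); save('w2',im)
print(tool()[0],np.degrees(np.arctan2(tool()[1][1,2],tool()[1][0,2])))
E
```

```text
time_s: 2.75
eef_pos: [0.4995, -0.2407, 0.1117]
tcp_rot: [0.692, 1.571, -1.213]
wrist_force: [0.1, 0.1, 0.0]
opening: 1.001
[ 0.49948913 -0.24071897  0.11170672] [2.26 0.   0.05]
[ 0.49948913 -0.24071897  0.11170672] [2.26 0.   0.05]
[ 0.49948913 -0.24071897  0.11170672] [2.26 0.   0.05]
[ 0.50019104 -0.24099531  0.11275557] -109.1345776212294
```

View pics/w2.png

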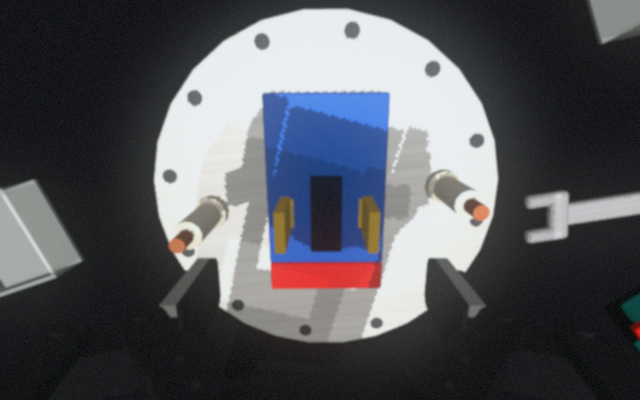

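Run:
```python
from capfit import *
C=cam('wrist'); im=r.camera('wrist')
hull,ap,rc=capfit(im,C,(250,80,150,215)); print(ap)
rect=cv2.minAreaRect((back(C,hull,.040)[:,:2]*1000).astype(np.float32)); print(rect,back(C,rc,.04))
for m in r.masks_of('post_a','wrist'): print(m['bbox'],m['conf'])
for u,z in(((480,213),.075),((177,245),.075)):
    P=back(C,u,z)[0]; p,R=tool(); print('post tip in tool',R.T@(P-p))
print(units([.499,-.2423,.044]))
```

```text
[[387  94]
 [379 286]
 [272 288]
 [262  96]]
((508.5130920410156, -245.69857788085938), (76.16214752197266, 130.31344604492188), 71.05726623535156) [[ 0.45661508 -0.22753453  0.04      ]]
[170.8, 198.0, 55.0, 56.7] 0.66
[425.8, 170.9, 61.8, 49.9] 0.6
post tip in tool [0.03852163 0.01034975 0.0859709 ]
post tip in tool [ 0.03831053 -0.00843284 -0.08193758]
[ 2.31 -0.05  0.06]
```

```bash
python3 -m creep '[[[0.8,0,0.06,0],[1.6,0,0.06,0],[2.1,0,0.06,0],[2.3,0,0.06,0],[2.3,0,0.06,0],[2.3,0,0.06,0]]]'
python3 - <<'E'
from capfit import *
print(units([.499,-.2423,.044]))
im=r.camera('wrist'); save('w3',im)
E
```

```text
time_s: 3.5
eef_pos: [0.4998, -0.2423, 0.0435]
tcp_rot: [1.312, 1.569, -0.591]
wrist_force: [-0.6, -0.8, -0.1]
opening: 0.999
[-0.02 -0.03  0.01]
```

View pics/w3.png

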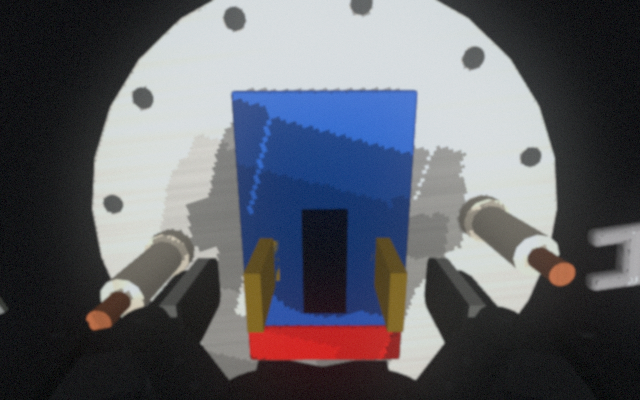

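Fingers (215,285 and 430,285) stand outside both yellow paddles, clear of the posts. Now I close on the paddles.

```bash
python3 -m creep '[[[0,0,0,0],[0,0,0,0],[0,0,0,0],[0,0,0,0],[0,0,0,0],[0,0,0,0],[0,0,0,0],[0,0,0,0]]]' -1 22
python3 - <<'E'
from capfit import *
print(units([.499,-.2423,.044]))
im=r.camera('wrist'); save('w4',im)
E
```

```text
time_s: 4.35
eef_pos: [0.5002, -0.2423, 0.0444]
tcp_rot: [1.456, 1.568, -0.448]
wrist_force: [-1.1, 1.5, 7.1]
opening: 0.46
[ 0.01 -0.04  0.01]
```

View pics/w4.png

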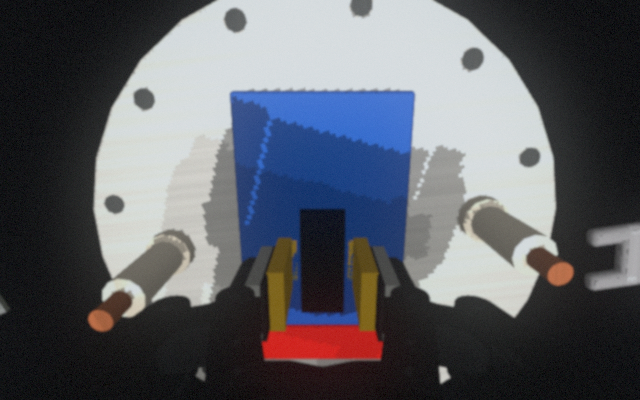

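```bash
python3 -m creep '[[[-0.3,0,0,0],[-0.7,0,0,0],[-1.2,0,0,0],[-1.9,0,0,0],[-2.7,0,0,0],[-3.5,0,0,0],[-4.4,0,0,0],[-5.3,0,0,0],[-6,0,0,0],[-6.5,0,0,0],[-6.5,0,0,0],[-6.5,0,0,0]]]'
python3 - <<'E'
from capfit import *
im=r.camera('wrist'); save('w5',im); print(r.get_state()['q'])
E
```

```text
time_s: 5.6
eef_pos: [0.4988, -0.2416, 0.237]
tcp_rot: [-1.849, 1.57, 2.53]
wrist_force: [0.3, 0.4, -1.2]
opening: 0.455
[-5.85344180e-01 -1.18547043e-01  1.77238770e+00  5.40274834e-06
  1.48991697e+00  1.31863736e+00]
```

View pics/w5.png

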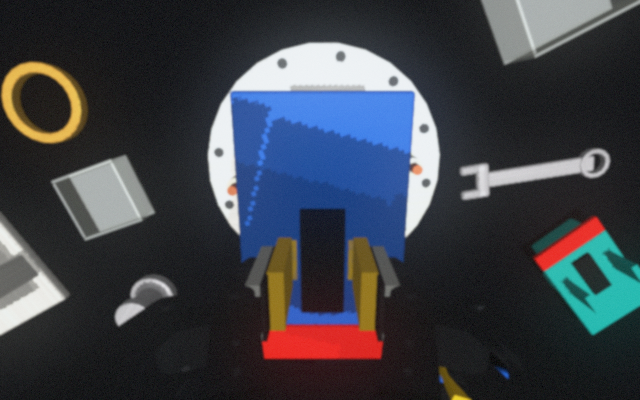

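```bash
python3 -m creep '[[[-0.2,-0.2,-0.6,-1.4],[-0.4,-0.5,-1.4,-2.8],[-0.6,-0.8,-2.2,-4.2],[-0.8,-1.1,-3,-5.6],[-1,-1.4,-3.9,-7],[-1.2,-1.7,-4.8,-8.4],[-1.4,-2,-5.7,-9.8],[-1.6,-2.2,-6.5,-11.2],[-1.8,-2.4,-7.2,-12.6],[-2,-2.6,-7.8,-14],[-2,-2.8,-8.3,-15.4],[-2,-2.9,-8.5,-16.8]]]' && python3 -m creep '[[[0,0,0,-1.4],[0,0,0,-2.8],[0,0,0,-4.2],[0,0,0,-5.6],[0,0,0,-7],[0,0,0,-8.4],[0,0,0,-9.8],[0,0,0,-11.2],[0,0,0,-12.6],[0,0,0,-14],[0,0,0,-15.4],[0,0,0,-16.8]]]' && python3 -m creep '[[[0,0,0,-0.7],[0,0,0,-0.7],[0,0,0,-0.7]]]'
python3 - <<'E'
from capfit import *
p,R=tool(); print(r.get_state()['q'],np.degrees(np.arctan2(R[1,1],R[0,1])))
im=r.camera('wrist'); save('w6',im)
E
```

```text
time_s: 6.85
eef_pos: [0.4995, 0.0291, 0.2955]
tcp_rot: [3.042, 1.568, 2.905]
wrist_force: [-0.4, -1.1, -1.2]
opening: 0.459
time_s: 8.05
eef_pos: [0.4995, 0.0277, 0.2951]
tcp_rot: [1.423, 1.567, 3.044]
wrist_force: [0.2, 0.9, -2.3]
opening: 0.453
time_s: 8.35
eef_pos: [0.4998, 0.0277, 0.2959]
tcp_rot: [1.355, 1.568, 3.041]
wrist_force: [0.6, 0.2, -1.7]
opening: 0.452
[-9.34056717e-02 -2.78968851e-01  1.81184709e+00  1.62425188e-05
  1.61108441e+00 -1.77964915e+00] -173.38529566491314
```

View pics/w6.png

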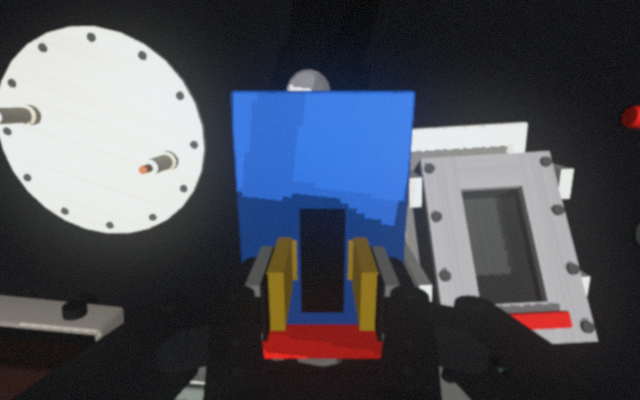

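Run:
```python
from h import *
im=r.camera('wrist'); save('w6b',im,(405,110,220,250),2.4)
```

```text
(no output)
```

View pics/w6b.png

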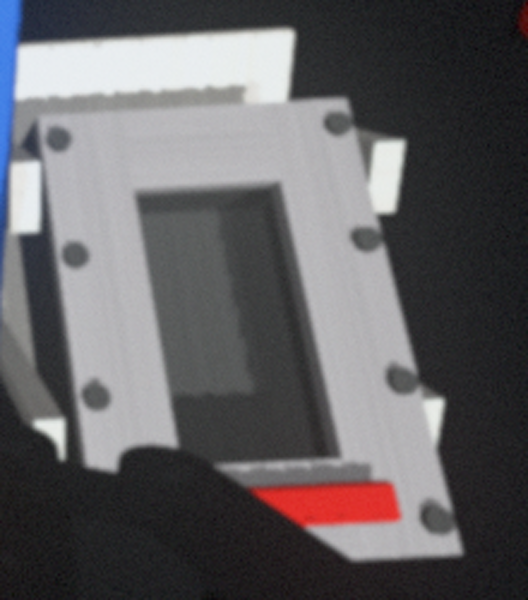

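```bash
cat > rimfit.py <<'E'
from h import *
from scipy.optimize import least_squares
def Rrim(yaw): return Ro.from_euler('z',yaw).as_matrix()@np.array([[np.cos(T),0,-np.sin(T)],[0,1,0],[np.sin(T),0,np.cos(T)]])
T=np.radians(32)
def fit(C,uv,M,free=False,x0=(.53,.2,.13)):
    M=np.c_[np.array(M,float),np.zeros(len(M))] if len(M[0])==2 else np.array(M,float)
    M=M/1000
    def f(p): return (proj(C,(Rrim(p[2])@M.T).T+[p[0],p[1],p[3] if free else .135])-uv).ravel()
    s=least_squares(f,list(x0)+([.135] if free else []),loss='soft_l1'); return s.x,s.fun.reshape(-1,2)
E
python3 - <<'E'
from rimfit import *
p,R=tool();print(p)
C=cam('wrist')
cr=np.array([(136,194),(281,183),(341,458),(40,118),(349,97),(462,554)])
uv=(cr+.5)/2.4-.5+[405,110]
M=[(-55,-30),(-55,30),(55,30),(-90,-65),(-90,65),(90,65)]
for fr in(0,1):
  for sel in (slice(0,3),slice(0,6)):
    x,e=fit(C,uv[sel],M[sel],fr); print(np.round(x[:2],4),np.degrees(x[2]),x[3:],np.round(e,1).tolist())
# top camera
C=cam('top'); cr=np.array([(117,138),(178,131),(197,230),(138,238)]); uv=(cr+.5)/3.3-.5+[200,110]
x,e=fit(C,uv,[(55,30),(55,-30),(-55,-30),(-55,30)]); print('top',x[:2],np.degrees(x[2]),np.round(e,1).tolist())
E
```

```text
[0.49998232 0.02768389 0.29651914]
[0.5364 0.2043] 9.856657935613262 [] [[-0.5, -1.2], [-0.0, 0.1], [0.5, 1.1]]
[0.536  0.2044] 9.925185643633773 [] [[-0.4, -1.5], [0.2, -0.3], [0.9, 0.7], [-0.3, -0.5], [-0.7, 0.9], [0.3, 0.4]]
[0.5378 0.2071] 10.084612163196953 [0.13061322] [[0.0, -0.5], [-0.3, 0.6], [0.3, -0.0]]
[0.5365 0.2053] 9.975618579364445 [0.13361617] [[-0.2, -1.3], [0.1, -0.1], [0.8, 0.4], [0.0, -0.1], [-0.9, 1.2], [-0.0, -0.1]]
top [0.53461786 0.19978413] 7.7176657525536045 [[-0.6, -0.7], [0.3, -0.9], [0.5, 1.0], [-0.2, 0.8]]
```

```bash
cat > held.py <<'E'
from rimfit import *
def heldfit(uv,M):
    c=r.calibration('wrist'); W=np.linalg.inv(c['T_tool_cam']); C=(c['mtx'],W[:3,:3],W[:3,3])
    B=np.array([[0,0,-1.],[-1,0,0],[0,1,0]]) # cap->tool axes
    M=np.array(M,float)/1000
    f=lambda p:(proj(C,(B@Ro.from_euler('xyz',[p[5],p[3],p[4]]).as_matrix()@M.T).T+p[:3])-uv).ravel()
    s=least_squares(f,[.01,0,0,0,0,0]); return s.x,s.fun.reshape(-1,2)
E
python3 - <<'E'
from held import *
im=r.camera('wrist'); save('w7',im,(220,80,205,290),2.7)
hull,ap=None,None
E
```

```text
(no output)
```

View pics/w7.png

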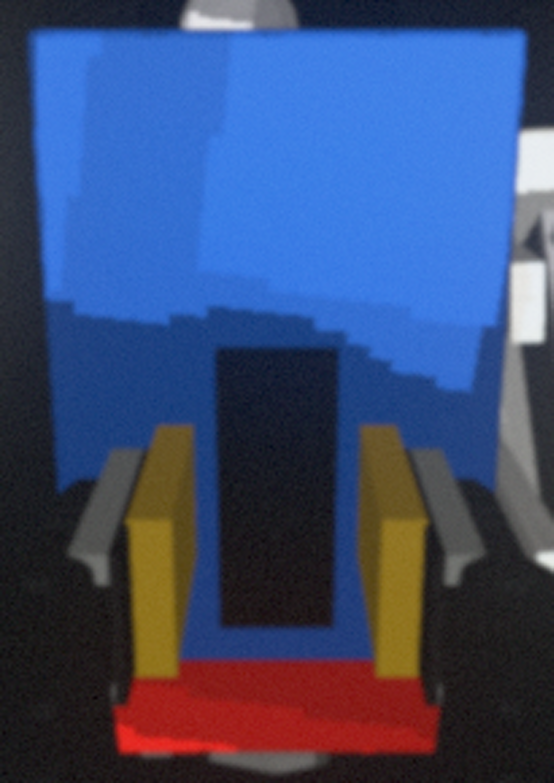

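Run:
```python
from held import *
cr=np.array([(32,33),(526,33),(128,521),(177,519),(135,678),(180,678),(381,520),(428,521),(377,678),(419,678),(277,661),(277,752)],float)
M=[(-75,-38,6),(-75,38,6),(-12,-20,41),(-12,-14,41),(12,-20,41),(12,-14,41),(-12,14,41),(-12,20,41),(12,14,41),(12,20,41),(35,0,6),(55,0,6)]
uv=(cr+.5)/2.7-.5+[220,80]
x,e=heldfit(uv,M); print(np.round(x[:3]*1000,1),np.degrees(x[3:]),np.round(e,1).tolist())
```

```text
[11.6 -0.7  1.1] [ 0.12091112 -0.12404622  0.02725563] [[-1.7, 0.4], [1.6, 0.8], [0.3, 0.0], [-1.2, 0.8], [0.4, -1.0], [-0.5, -1.0], [0.8, 0.5], [-0.0, 0.2], [0.1, -0.9], [0.3, -0.9], [0.1, 0.6], [-0.0, 0.7]]
```

```bash
cat > plan.py <<'E'
from held import *
RX,RY,YAW=.536,.2045,np.radians(9.9)
Rr=Rrim(YAW); O=np.array([RX,RY,.135]); u=np.array([np.cos(YAW),np.sin(YAW),0]); v=np.array([-np.sin(YAW),np.cos(YAW),0])
def tcp(th,lift=0,Px=55.5,h=33.,tz=1.1,tx=11.6,xc=-.7):
    """tool position for relative dip th(deg): cap's red lower edge at rim Px, lift mm along the normal"""
    t=np.radians(th); d=np.array([-55,h]); c,s=np.cos(t),np.sin(t)
    g=np.array([Px,lift])+[d[0]*c+d[1]*s,-d[0]*s+d[1]*c]
    G=O+Rr@(np.array([g[0],0,g[1]])/1000)
    return G+u*xc/1000-v*tz/1000-np.array([0,0,(h-tx)/1000])
E
python3 - <<'E'
from plan import *
for th,l in((32,60),(32,10),(32,0),(24,0),(16,0),(8,0),(0,0),(0,-3)): print(th,l,np.round(tcp(th,l),4))
print(units(tcp(32,60)),tool()[0])
E
```

```text
32 60 [0.4964 0.1965 0.2269]
32 10 [0.5225 0.201  0.1845]
32 0 [0.5277 0.2019 0.176 ]
24 0 [0.5237 0.2012 0.168 ]
16 0 [0.5208 0.2007 0.1596]
8 0 [0.5191 0.2004 0.1508]
0 0 [0.5187 0.2004 0.1419]
0 -3 [0.5203 0.2006 0.1393]
[ 2.33 -0.53  5.6 ] [0.50007975 0.02769156 0.29677987]
```

```bash
python3 -m creep '[[[0,-0.1,0.8,-0.2],[0,-0.2,2,-0.5],[0,-0.4,3.3,-0.55],[0.2,-0.5,4.4,-0.55],[0.5,-0.5,5.2,-0.55],[1,-0.5,5.6,-0.55],[1.2,-0.5,5.6,-0.55],[1.2,-0.5,5.6,-0.55],[1.2,-0.5,5.6,-0.55]]]'
python3 - <<'E'
from plan import *
p,R=tool(); print(p,np.degrees(np.arctan2(R[1,1],R[0,1])),units(tcp(32,60)))
im=r.camera('wrist'); save('w8',im); save('s8',r.camera('scene'),(280,120,240,180),3)
E
```

```text
time_s: 9.4
eef_pos: [0.4957, 0.1952, 0.2612]
tcp_rot: [2.574, 1.57, -1.965]
wrist_force: [0.2, 0.7, -1.7]
opening: 0.456
[0.4956983  0.19520096 0.26119218] -170.0763568237471 [ 1.14 -0.03  0.04]
```

View pics/w8.png

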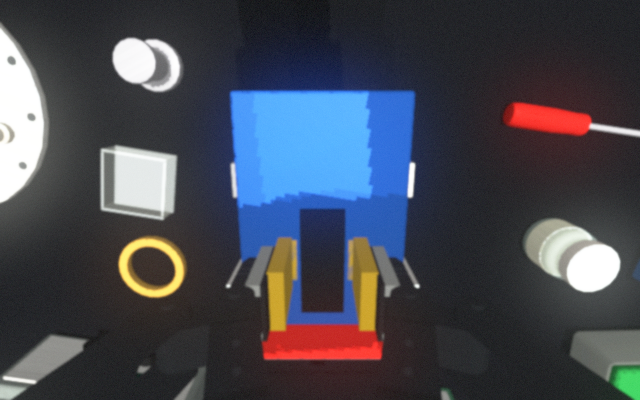

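View pics/s8.png

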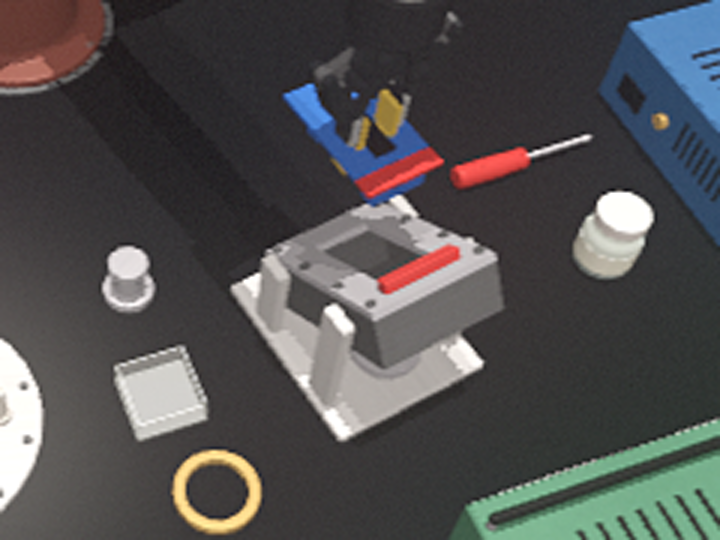

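```bash
python3 -m creep '[[[0.5,0,0.04,0],[1.1,0,0.04,0],[1.5,-0.23,0.04,0],[1.9,-0.5,0.04,0],[2.3,-0.72,0.04,0],[2.4,-0.78,0.04,0],[2.4,-0.78,0.04,0],[2.4,-0.78,0.04,0]]]'
python3 - <<'E'
from plan import *
for th,l in((32,10),(32,0),(24,0),(16,0),(8,0),(0,0),(0,-3)): print(th,l,units(tcp(th,l)))
im=r.camera('wrist'); save('w9',im); save('s9',r.camera('scene'),(340,140,120,110),5)
E
```

```text
time_s: 10.3
eef_pos: [0.5187, 0.2016, 0.1898]
tcp_rot: [-1.516, 1.57, 0.229]
wrist_force: [0.9, -0.3, -1.2]
opening: 0.454
32 10 [ 0.18 -0.12 -0.04]
32 0 [ 0.46 -0.3  -0.04]
24 0 [ 0.73 -0.16 -0.04]
16 0 [ 1.01 -0.06 -0.04]
8 0 [ 1.3  -0.01 -0.04]
0 0 [ 1.6   0.01 -0.04]
0 -3 [ 1.68 -0.04 -0.04]
```

View pics/w9.png

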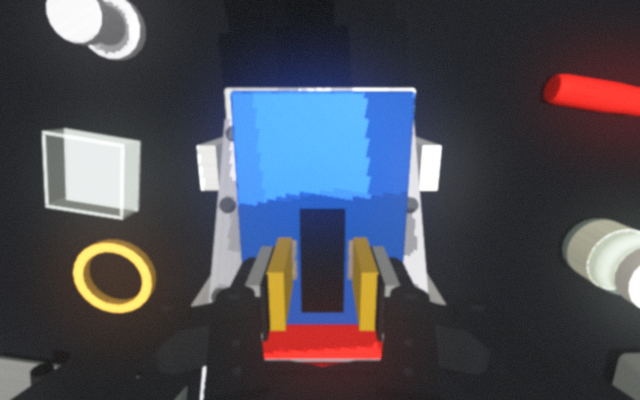

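View pics/s9.png

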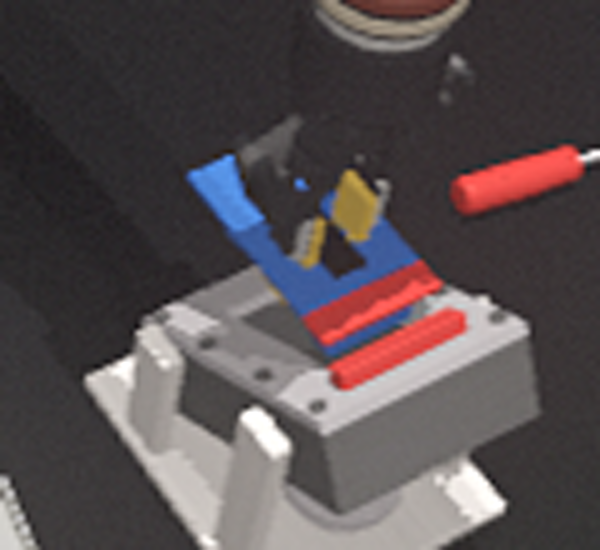

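Run:
```python
from plan import *
im=cv2.imread('pics/w9.png')[:,:,::-1]; save('w9c',im,(195,75,255,215),3.1)
```

```text
(no output)
```

View pics/w9c.png

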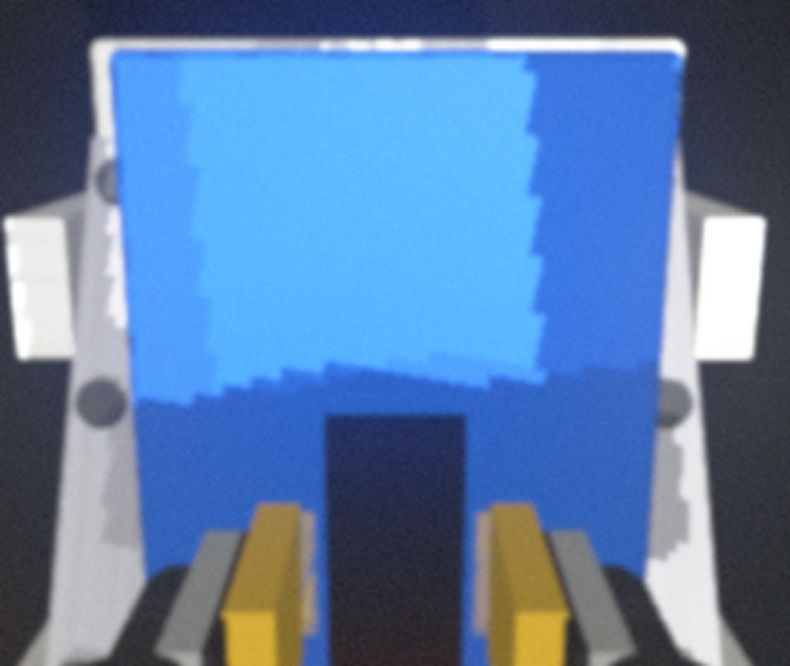

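```bash
python3 -m creep '[[[0.18,-0.12,-0.05,0],[0.32,-0.21,-0.05,0],[0.46,-0.3,-0.05,0],[0.55,-0.26,-0.05,0],[0.64,-0.2,-0.05,0],[0.73,-0.16,-0.05,0],[0.73,-0.16,-0.05,0]]]'
python3 - <<'E'
from plan import *
for th,l in((32,10),(32,0),(24,0),(16,0),(8,0),(0,0),(0,-3)): print(th,l,units(tcp(th,l)))
im=r.camera('wrist'); save('w10',im); save('s10',r.camera('scene'),(340,140,120,110),5)
E
```

```text
time_s: 11.1
eef_pos: [0.5234, 0.2009, 0.1678]
tcp_rot: [-1.453, 1.57, 0.293]
wrist_force: [-0.5, -0.4, 3.9]
opening: 0.454
32 10 [-0.56  0.03  0.01]
32 0 [-0.27 -0.15  0.01]
24 0 [-0.01 -0.01  0.01]
16 0 [0.27 0.08 0.01]
8 0 [0.57 0.14 0.01]
0 0 [0.86 0.16 0.01]
0 -3 [0.95 0.1  0.01]
```

View pics/w10.png

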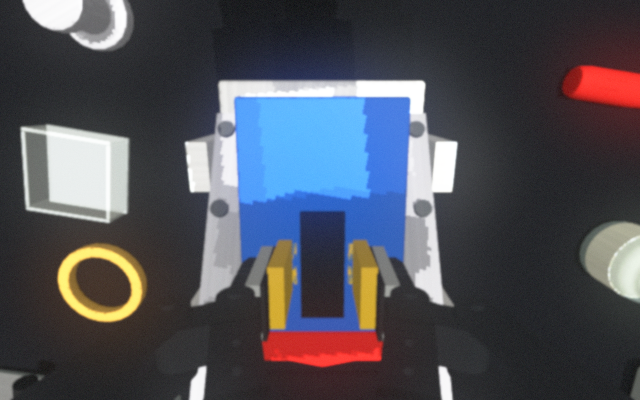

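View pics/s10.png

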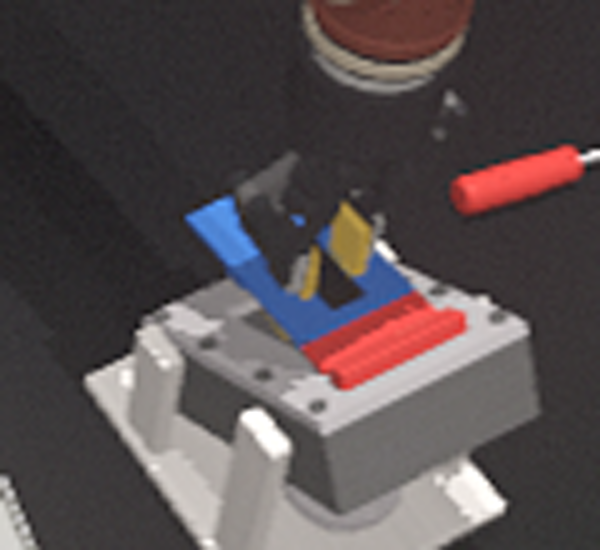

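```bash
python3 -m creep '[[[0.1,0.03,0,0],[0.2,0.06,0,0],[0.3,0.09,0,0],[0.4,0.11,0,0],[0.5,0.13,0,0],[0.57,0.14,0,0],[0.57,0.14,0,0]]]'
python3 - <<'E'
from plan import *
for th,l in((8,0),(0,0),(0,-3)): print(th,l,units(tcp(th,l)))
im=r.camera('wrist'); save('w11',im); save('s11',r.camera('scene'),(340,140,120,110),5)
E
```

```text
time_s: 11.9
eef_pos: [0.5197, 0.2003, 0.1526]
tcp_rot: [-1.686, 1.57, 0.059]
wrist_force: [-4.9, -2.2, 13.1]
opening: 0.458
8 0 [0.06 0.02 0.01]
0 0 [0.36 0.03 0.01]
0 -3 [ 0.44 -0.02  0.01]
```

View pics/w11.png

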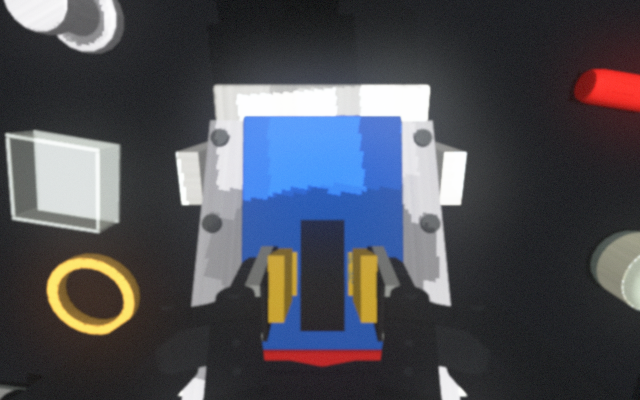

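View pics/s11.png

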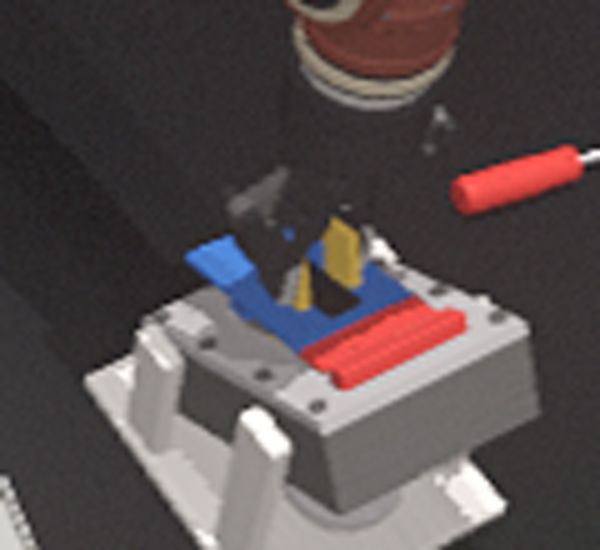

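Run:
```python
from plan import *
im=cv2.imread('pics/w11.png')[:,:,::-1]; save('w11c',im,(200,105,250,275),2.15)
```

```text
(no output)
```

View pics/w11c.png

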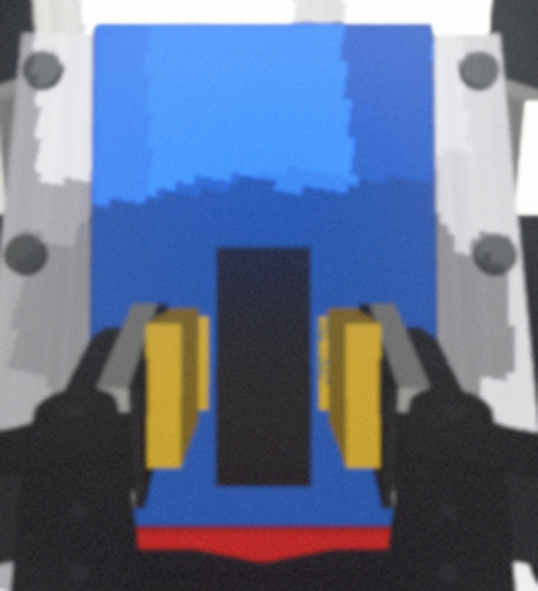

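Run:
```python
from plan import *
cr=np.array([(95,25),(431,25),(146,322),(182,322),(146,467),(181,467),(344,322),(381,322),(345,468),(381,468),(264,527)],float)
M=[(-75,-38,6),(-75,38,6),(-12,-20,41),(-12,-14,41),(12,-20,41),(12,-14,41),(-12,14,41),(-12,20,41),(12,14,41),(12,20,41),(35,0,6)]
uv=(cr+.5)/2.15-.5+[200,105]
x,e=heldfit(uv,M); print(np.round(x*1000,1)[:3],np.degrees(x[3:]),np.round(e,1).tolist())
p,R=tool()
B=np.array([[0,0,-1.],[-1,0,0],[0,1,0]]); Rc=R@B@Ro.from_euler('xyz',[x[5],x[3],x[4]]).as_matrix(); oc=p+R@x[:3]
print('cap origin in rim mm',Rr.T@(oc-O)*1000,'axes',np.round(Rr.T@Rc,3))
for c in((55,0,0),(-50,0,-24),(50,0,-24),(-75,0,0)): print(c,np.round(Rr.T@(oc+Rc@(np.array(c)/1000)-O)*1000,1))
```

```text
[ 9.4 -8.7  1. ] [-1.94153694e+01  2.25103230e-04  1.56247567e-01] [[-0.8, 0.1], [1.1, -0.1], [0.3, 0.6], [-0.2, 0.6], [-0.3, -0.5], [-0.1, -0.5], [0.4, 0.6], [-0.6, 0.6], [0.4, -1.0], [0.1, -1.0], [-0.2, 0.9]]
cap origin in rim mm [-2.47071734 -0.3987678  11.27613712] axes [[ 0.976 -0.001  0.217]
 [ 0.002  1.    -0.003]
 [-0.217  0.004  0.976]]
(55, 0, 0) [51.2 -0.3 -0.7]
(-50, 0, -24) [-56.5  -0.4  -1.3]
(50, 0, -24) [ 41.1  -0.2 -23. ]
(-75, 0, 0) [-75.7  -0.5  27.5]
```

```bash
python3 -m creep '[[[-0.06,-0.08,0,0],[-0.12,-0.16,0,0],[-0.12,-0.18,0,0],[-0.05,-0.18,0,0],[0.02,-0.17,0,0],[0.09,-0.16,0,0],[0.15,-0.15,0,0],[0.15,-0.15,0,0]]]'
python3 - <<'E'
from plan import *
im=r.camera('wrist'); save('w12',im,(200,95,250,285),2.1); save('s12',r.camera('scene'),(340,140,120,110),5)
E
```

```text
time_s: 12.8
eef_pos: [0.5205, 0.2004, 0.1523]
tcp_rot: [1.682, 1.561, -2.855]
wrist_force: [-29.9, -8.2, 40.3]
opening: 0.455
```

View pics/w12.png

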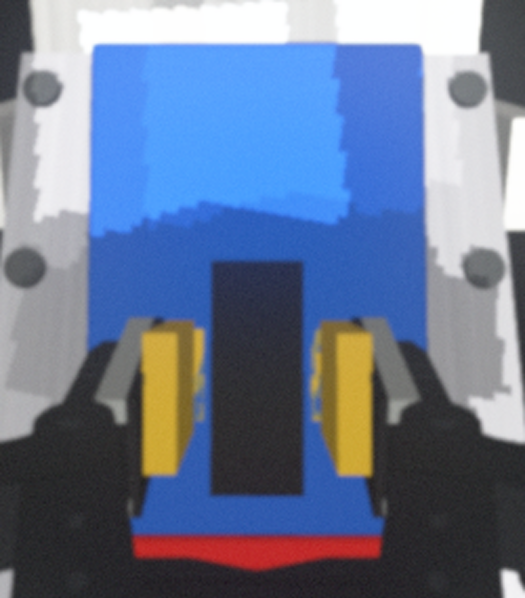

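View pics/s12.png

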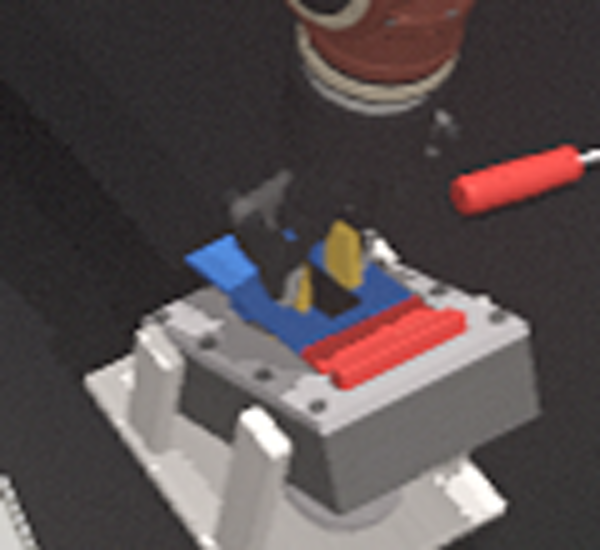

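```bash
cat >> plan.py <<'E'
M11=[(-75,-38,6),(-75,38,6),(-12,-20,41),(-12,-14,41),(12,-20,41),(12,-14,41),(-12,14,41),(-12,20,41),(12,14,41),(12,20,41),(35,0,6)]
def capinrim(uv,M=M11):
    x,e=heldfit(uv,M); p,R=tool()
    B=np.array([[0,0,-1.],[-1,0,0],[0,1,0]]); Rc=R@B@Ro.from_euler('xyz',[x[5],x[3],x[4]]).as_matrix(); oc=p+R@x[:3]
    print(np.round(x[:3]*1000,1),np.round(np.degrees(x[3:]),1),'rms',np.sqrt((e**2).mean()))
    print('origin in rim',np.round(Rr.T@(oc-O)*1000,1),'dip',np.degrees(np.arcsin(-(Rr.T@Rc)[2,0])),'roll',np.degrees((Rr.T@Rc)[2,1]),'yaw',np.degrees((Rr.T@Rc)[1,0]))
    for c in((55,0,0),(-50,0,-24),(50,0,-24),(-75,0,0)): print(c,np.round(Rr.T@(oc+Rc@(np.array(c)/1000)-O)*1000,1))
    q=Rc.T@(p-oc)*1000; print('tcp in cap',np.round(q,1))
def rimpts(uv,M):
    C=cam('wrist'); print('rimfit',fit(C,np.array(uv,float),M,False,(RX,RY,YAW)))
E
python3 - <<'E'
from plan import *
cr=np.array([(92,44),(423,44),(142,332),(178,332),(141,475),(178,475),(337,332),(372,332),(337,475),(372,475),(258,536)],float)
capinrim((cr+.5)/2.1-.5+[200,95])
print(tool())
# face corners downhill in crop
cr=np.array([(22,54),(490,52)],float); uv=(cr+.5)/2.1-.5+[200,95]
C=cam('wrist'); print(proj(C,(Rr@(np.array([[-90,-65,0],[-90,65,0]])/1000).T).T+O),uv)
E
```

```text
[ 8.9 -8.2  1. ] [-19.9  -0.    0.2] rms 0.5371603820743059
origin in rim [-2.2 -0.3 11.3] dip 12.695914060316104 roll 0.244478037523626 yaw 0.14431337756526738
(55, 0, 0) [51.5 -0.2 -0.8]
(-50, 0, -24) [-56.2  -0.3  -1.2]
(50, 0, -24) [ 41.3  -0.1 -23.1]
(-75, 0, 0) [-75.4  -0.5  27.8]
tcp in cap [-4.7 -1.  11.1]
(array([0.52052118, 0.2004372 , 0.15233669]), array([[-0.00964002, -0.98461118, -0.17449325],
       [-0.00283756, -0.17447372,  0.98465774],
       [-0.99994951,  0.00998725, -0.00111197]]))
[[212.31405086 121.2562035 ]
 [433.90172792 121.81583014]] [[210.21428571 120.45238095]
 [433.07142857 119.5       ]]
```

```bash
python3 -m creep '[[[-0.15,0.08,0,0],[-0.3,0.16,0,0],[-0.43,0.24,0,0],[-0.48,0.16,0,0],[-0.53,0.08,0,0],[-0.53,0.08,0,0],[-0.53,0.08,0,0]]]'
python3 - <<'E'
from plan import *
im=r.camera('wrist'); save('w13',im,(200,95,250,285),2.1)
E
```

```text
time_s: 13.6
eef_pos: [0.5212, 0.2005, 0.1612]
tcp_rot: [1.616, 1.57, -2.921]
wrist_force: [0.0, -0.8, -2.7]
opening: 0.45
```

View pics/w13.png

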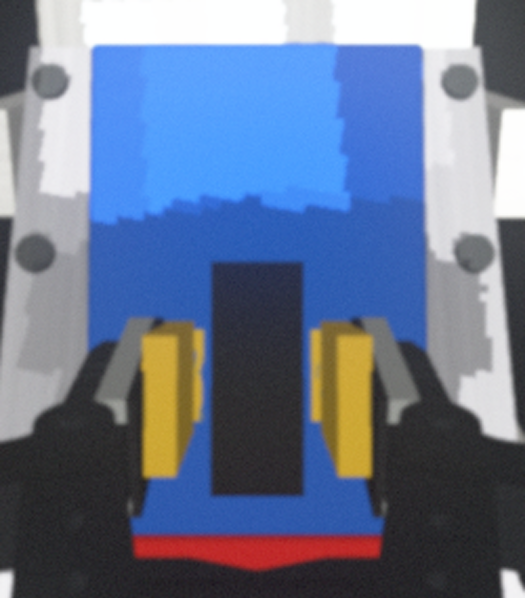

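Run:
```python
from plan import *
cr=np.array([(92,45),(422,45),(142,334),(178,334),(141,477),(178,477),(337,334),(372,334),(337,477),(372,477),(258,536)],float)
capinrim((cr+.5)/2.1-.5+[200,95])
cr=np.array([(30,47),(480,47)],float); rimpts((cr+.5)/2.1-.5+[200,95],[(-90,-65),(-90,65)])
```

```text
[ 9.  -8.5  1. ] [-19.7   0.    0.1] rms 0.5981121769277165
origin in rim [ 3.3 -0.5 18.2] dip 12.392966204210063 roll 0.200679875662663 yaw 0.10959495132818976
(55, 0, 0) [57.1 -0.3  6.4]
(-50, 0, -24) [-50.6  -0.5   5.5]
(50, 0, -24) [ 47.   -0.3 -16. ]
(-75, 0, 0) [-69.9  -0.6  34.3]
tcp in cap [-5.  -0.9 11.3]
rimfit (array([0.53521487, 0.20333958, 0.17443386]), array([[ 0.24952771, -0.02001384],
       [-0.24985992, -0.019729  ]]))
```

```bash
python3 -m creep '[[[0.1,-0.04,0,0],[0.2,-0.08,0,0],[0.28,-0.08,0,0],[0.35,-0.08,0,0],[0.42,-0.08,0,0],[0.42,-0.08,0,0]]]'
python3 - <<'E'
from plan import *
im=r.camera('wrist'); save('w14',im,(200,95,250,285),2.1); save('s14',r.camera('scene'),(340,140,120,110),5)
E
```

```text
time_s: 14.25
eef_pos: [0.5238, 0.201, 0.1494]
tcp_rot: [-1.549, 1.57, 0.197]
wrist_force: [-1.8, -0.0, 3.2]
opening: 0.454
```

View pics/w14.png

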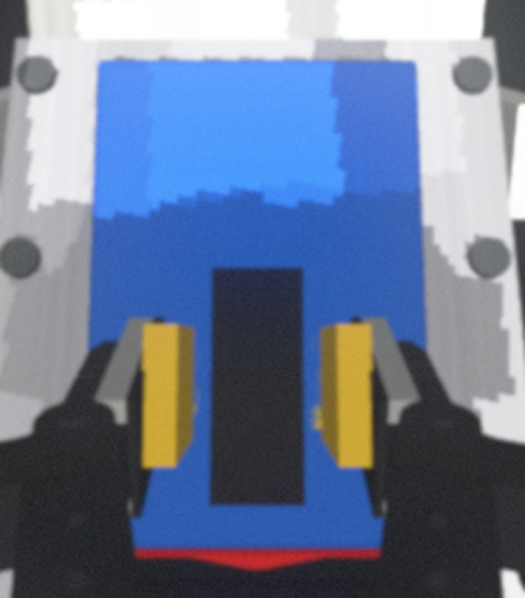

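View pics/s14.png

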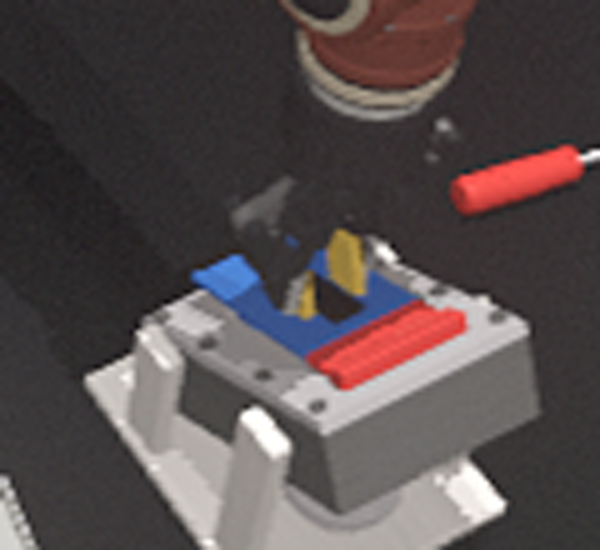

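The cap is tilting freely with little force, so I carry on.

```bash
python3 -m creep '[[[0.08,0,0,0],[0.16,0,0,0],[0.23,-0.01,0,0],[0.27,-0.03,0,0],[0.27,-0.03,0,0],[0.27,-0.03,0,0]]]'
python3 - <<'E'
from plan import *
im=r.camera('wrist'); save('w15',im,(200,95,250,285),2.1); save('s15',r.camera('scene'),(340,140,120,110),5)
E
```

```text
time_s: 14.95
eef_pos: [0.5245, 0.2011, 0.1418]
tcp_rot: [1.643, 1.57, -2.895]
wrist_force: [-4.2, -0.9, 6.9]
opening: 0.456
```

View pics/w15.png

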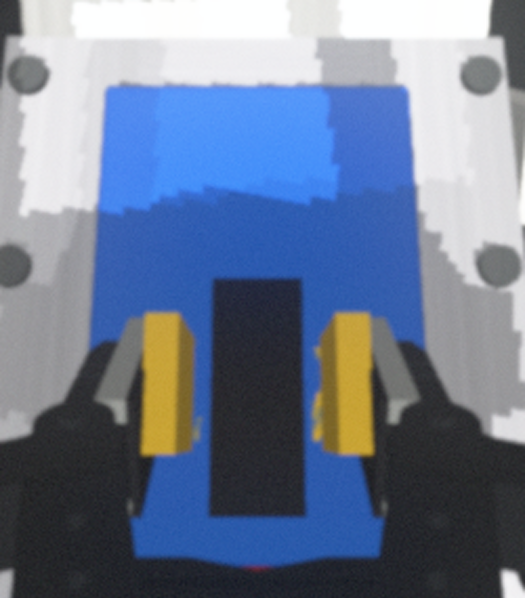

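View pics/s15.png

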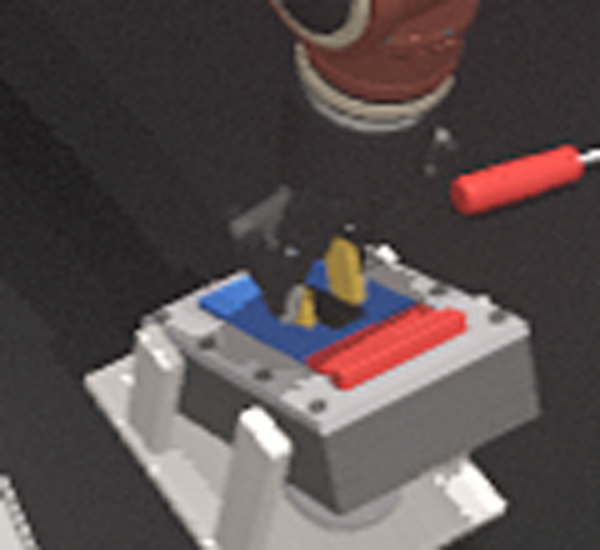

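Run:
```python
from plan import *
cr=np.array([(106,86),(407,86),(142,313),(180,313),(141,455),(178,455),(335,313),(372,313),(337,455),(373,455)],float)
capinrim((cr+.5)/2.1-.5+[200,95],M11[:-1])
cr=np.array([(7,38),(503,38)],float); rimpts((cr+.5)/2.1-.5+[200,95],[(-90,-65),(-90,65)])
```

```text
[  6.7 -13.    0.8] [-32.2  -0.   -0.1] rms 0.8066129572148173
origin in rim [ 0.9 -0.5 -0.5] dip -0.13528564434704507 roll -0.0528983172255795 yaw 0.08673101835972717
(55, 0, 0) [55.9 -0.4 -0.4]
(-50, 0, -24) [-49.1  -0.6 -24.6]
(50, 0, -24) [ 50.9  -0.5 -24.4]
(-75, 0, 0) [-74.1  -0.6  -0.7]
tcp in cap [-7.4 -0.8 12.6]
rimfit (array([0.53550653, 0.20349175, 0.17458924]), array([[ 0.24041038, -0.02124763],
       [-0.24075296, -0.0209719 ]]))
```

```bash
python3 -m creep '[[[0.06,-0.03,0,0],[0.12,-0.06,0,0],[0.18,-0.1,0,0],[0.22,-0.13,0,0],[0.22,-0.13,0,0],[0.22,-0.13,0,0]]]'
python3 - <<'E'
from plan import *
im=r.camera('wrist'); save('w16',im,(200,95,250,285),2.1)
E
```

```text
time_s: 15.65
eef_pos: [0.5256, 0.2013, 0.1407]
tcp_rot: [1.686, 1.561, -2.851]
wrist_force: [-29.9, -7.5, 39.9]
opening: 0.46
```

View pics/w16.png

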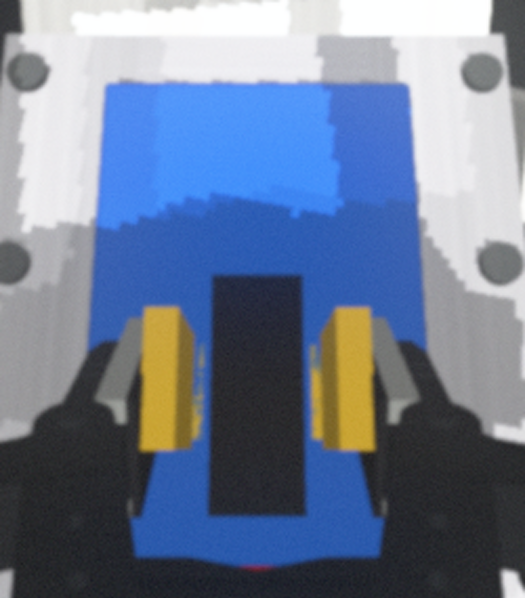

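Flat at the face (dip −0.1°, z ≈ 0, x ≈ +1 mm), and the 50 N reaction along the normal confirms the stop. I ease off, then release.

```bash
python3 -m creep '[[[-0.08,0.05,0,0],[-0.16,0.09,0,0],[-0.16,0.09,0,0],[-0.16,0.09,0,0]]]' && python3 -m creep '[[[0,0,0,0],[0,0,0,0],[0,0,0,0],[0,0,0,0],[0,0,0,0],[0,0,0,0],[0,0,0,0],[0,0,0,0]]]' 1
python3 - <<'E'
from plan import *
im=r.camera('wrist'); save('w17',im)
E
```

```text
time_s: 16.1
eef_pos: [0.5254, 0.2013, 0.1409]
tcp_rot: [1.661, 1.569, -2.876]
wrist_force: [-5.4, -0.7, 11.1]
opening: 0.452
time_s: 16.9
eef_pos: [0.5257, 0.2013, 0.1393]
tcp_rot: [-1.379, 1.571, 0.366]
wrist_force: [-0.2, 0.8, 0.3]
opening: 0.997
```

View pics/w17.png

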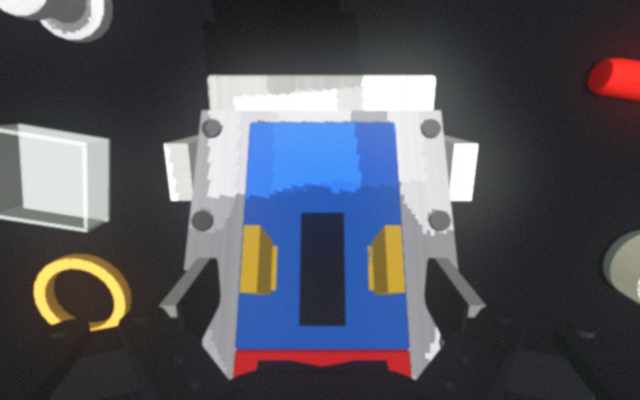

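Both tabs are sprung out: their outer faces are at u ≈ 243 and 403, and the fingers are clear. I retract straight up.

```bash
python3 -m creep '[[[-0.3,0,0,0],[-0.8,0,0,0],[-1.5,0.1,0,0],[-2.3,0.2,0,0],[-3.2,0.3,0,0],[-4.2,0.5,0,0],[-5,0.8,0,0],[-5,1,0,0],[-5,1,0,0],[-5,1,0,0]]]'
python3 - <<'E'
from plan import *
im=r.camera('wrist'); save('w18',im,(180,100,280,220),2.8); save('s18',r.camera('scene'),(340,140,120,110),5); save('s18f',r.camera('scene'))
save('t18',r.camera('top'))
E
```

```text
time_s: 17.95
eef_pos: [0.4957, 0.196, 0.2882]
tcp_rot: [1.625, 1.569, -2.912]
wrist_force: [0.1, 0.0, -0.6]
opening: 0.999
```

View pics/w18.png

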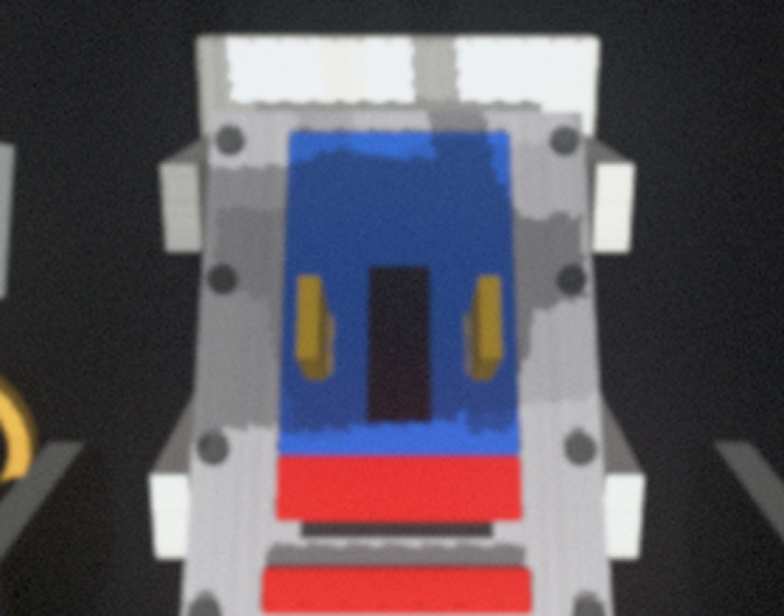

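View pics/s18f.png

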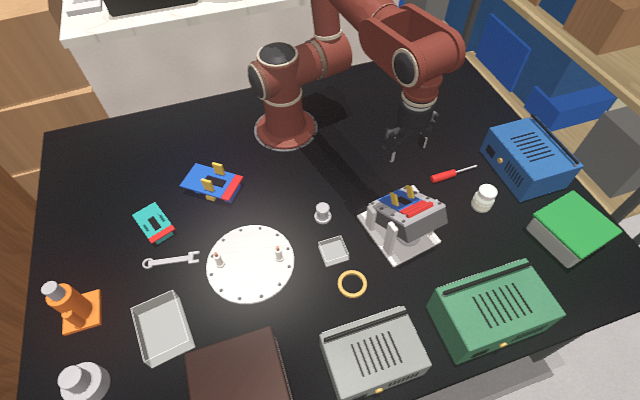

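View pics/s18.png

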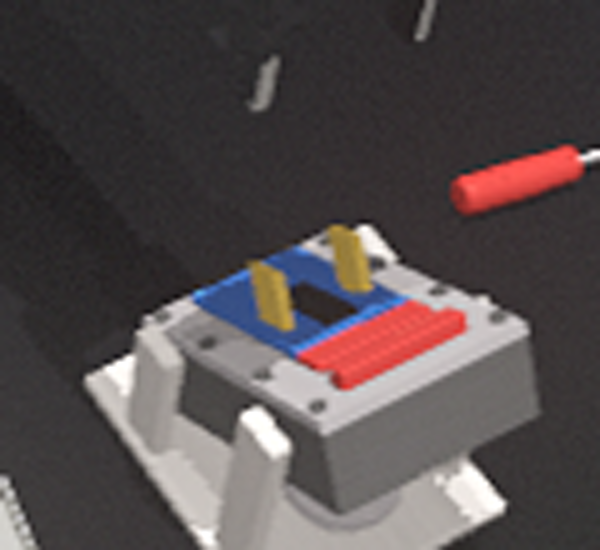

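Run:
```python
from plan import *
g=lambda a:(np.array(a,float)+.5)/2.8-.5+[180,100]
C=cam('wrist')
rf,e=fit(C,g([(202,112),(582,112),(302,535),(492,535)]),[(-90,-65),(-90,65),(55,-30),(55,30)],False,(RX,RY,YAW)); print(rf,np.round(e,1).tolist())
Mc=np.array([(-75,-38,6),(-75,38,6),(55,-38,6),(55,38,6),(-12,-29,41),(-12,29,41),(12,-29,41),(12,29,41),(35,-38,6),(35,38,6)])/1000
uv=g([(290,131),(508,131),(278,519),(521,519),(298,275),(501,275),(296,361),(501,361),(278,456),(519,456)])
Rr2=Rrim(rf[2]);O2=np.array([rf[0],rf[1],.135])
# image lower row of paddle = top face
Mc[4:8]=np.array([(-12,-29,41),(-12,29,41),(12,-29,41),(12,29,41)])/1000
f=lambda p:(proj(C,(Rr2@(Ro.from_rotvec(p[3:]).as_matrix()@Mc.T+p[:3,None])).T+O2)-uv).ravel()
s=least_squares(f,np.zeros(6),loss='soft_l1'); print(np.round(s.x[:3]*1000,1),np.round(s.x[3:],3)); print(np.round(s.fun.reshape(-1,2),1).tolist())
print(r.get_state()['time_s'])
```

```text
[0.53451419 0.20270649 0.18158653] [[2.2, -0.5], [-0.8, -1.4], [-1.1, 1.0], [0.6, 0.6]]
[-5.2  1.2 -3.2] [-0.002  0.007 -0.007]
[[-0.6, 0.0], [0.6, 0.0], [-1.0, 0.3], [0.6, 0.3], [0.5, 1.2], [-0.9, 1.2], [0.3, -0.6], [-0.1, -0.6], [-0.2, -0.7], [0.5, -0.7]]
18.15
```

The cap is flat to about 0.01 rad, its tabs fit the free position (±29 mm), its red end is by the bar, and everything else appears unmoved in the overview. I hand the job in.

Run:
```python
from cell import r
print(r.finish_job())
```

```text
the job is handed in; nothing more can be done
None
```

The dust cap is in the load-lock slot with its red end uphill by the stop bar, and I handed the job in at about 18 s. `finish_job` reports no verdict.

I took the small blue cap off the flange by its pinched tabs and turned it end for end well above the feedthroughs. The tool can't tilt, so I let the port face tip the cap 32° in the grip.

**What went wrong on the way:** On the first push, the plug at the plain end caught on the downhill edge of the slot, at about 50 N wrist force. I backed off, shifted about 5 mm uphill, and the second try went in freely. I then pressed it flat, eased off and let go.

**Last checks:**
- **Fit:** the cap is flat to the face within about 0.01 rad. It sits about 5 mm downhill of the slot's centre, which is the end of the slot's play and inside the 9 mm limit.
- **Tabs:** both paddles fit the sprung-out position (±29 mm). I judged this from the picture; the barbs under the rim can't be seen.
- **Clear of things:** the gripper was open about 0.15 m above the port, with almost no wrist force. In the overview the bystanders and feedthroughs looked unmoved; I didn't measure them.
- **Disagreement:** the last camera fit put the cap 3 mm below the face, which is impossible. I take that as camera and calibration error, because the fit before release gave −0.5 mm.

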